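# Set a fixture plate out to the gauge pointer and hold it

## Robot

A 7-joint arm with a two-finger parallel gripper is mounted at the origin on the work surface; the furniture and walls round the work are solid. World frame = base frame: x ahead of the robot, y to its left, z up, the work surface at z = 0. Lengths are in m, angles in rad, forces in N, time in s.
With the tool pointing down it reaches from about 0.4 to 0.875 m from the base axis. Payload 6.5 kg.
Tool frame: the origin (TCP) lies midway between the tips of the shut fingers; the grasp point (between the pads) lies 19 mm behind it (robot.pinch_z is the distance from the TCP to the grasp point, in m); z points along the fingers, y is the direction in which the jaws open and shut (so a half turn about z gives the same grasp; the last joint's range is limited). The gripper opens to 85 mm and grips with 20 to 120 N. Pads are 22 mm wide; open, the fingers measure 114 mm over their backs; the gripper's body (76 mm by 85 mm) begins 54 mm behind the grasp point. The pads swing forward as they close: fully open they stand 13 mm farther back than shut.
Start: joints at [-1.337, 0.536, -0.004, 1.538, 0.003, 1.067, -0.071], TCP at [0.192, 0.621, 0.231] pointing down, gripper open.
Joint ranges: [-2.7, 2.7], [-0.37, 2.16], [-1.27, 1.26], [0.24, 2.4], [-1.31, 4.45], [0.19, 1.91], [-2.76, 2.76]. Speed limits (rad/s): [2.39, 2.39, 3.14, 3.14, 3.14, 3.14, 3.14].

## Interface

Orientations are given as a rotation vector (axis times angle).
In Python, from bench import robot gives the robot as it stands. The module is installed in compiled form; this text tells all that it offers.
- The arm moves only by the tool drive_tool, never from a script. Its argument "plan" is a list of rows, each an object of numbers: "x", "y", "z": the shift along the tool's x, y, z scaled (see below); "wx", "wy", "wz": the turn, a rotation vector about the tool's x, y, z scaled (see below); "grip": the opening, from 0 (shut) to 1 (fully open). In form: [{"x": .., "y": .., "z": .., "wx": .., "wy": .., "wz": .., "grip": ..}, ...]. A call has exactly 10 rows; each row is the pose to reach, as a shift and turn from the pose commanded when the call began, along the tool's axes at that moment; what a row does not reach only later rows make up. The controller multiplies each number of a shift by 20 cm and each number of a turn by pi/4 rad. A row lasts 1/10 s, in which the tool goes at most 50 mm and 8.59 degrees, less where a joint would pass 70% of its speed; a pose out of reach is approached as far as the arm can. A call with a number of a shift or a turn outside -1 to 1 is refused whole. A call with a gripper value outside its range is refused whole. The fingers move at their own pace and stop on an object; "grip_force" is the grip in N (left out, the last holds). Time passes only in rows, so rows that repeat a pose let the fingers close, or fill a call up. It gives the time, the measured TCP pose, the force and the opening at its end, in the units of the state.
- robot.get_obs(): the state, without advancing time (a new reading comes with each control period).
- robot.read_camera(name): name is "side" or "top" or "wrist"; returns a dict with "image" (480x640x3 uint8, red, green, blue), "mtx" (3x3 intrinsics, pixels), "R" (3x3) and "t" (3): a world point X has camera coordinates R X + t; the wrist camera has in their place "hand_eye" (4x4, takes a point from camera to tool coordinates, whose origin is the TCP and whose axes are the flange's). Camera axes: x right, y down, z forward; pixel columns grow to the right and rows downward; lengths in m; the calibration is good to about 2 mm. A picture is of the moment at which its call begins: read the wrist's pose just before it. There is no depth.
- robot.close_job(): hands the job in, once; it reports no verdict.
Trained networks look in the newest picture that a camera, given by its name, has taken for a name from the list of things; names that differ only in an ending like _2 or _b are one class to them, and where a whole thing is asked for, a point or a joint stands for the part that bears it (a point fixed in the world has none). Each returns a list of dicts, best first, with "conf" (0 to 1); they miss things now and then, are a little off and sometimes report something else, mostly with a low value. They report only what shows in the picture. A call takes as long as a camera call.
- robot.spot_in(camera, name): "box" ([left, top, right, bottom] in pixels, round what is visible of it).
The state is a dict: "time_s": time; "qpos": joint angles; "qd": joint speeds; "tau": joint torques, N m; "tcp_pos": TCP position; "eef_rot": TCP orientation; "contact_force": force on the tool from outside, world axes, zero at the start; "wrist_torque": the same for the moment, N m; "finger_gap": finger opening in m.
Only numpy, scipy, OpenCV 4.12 (cv2) and the standard library are available. Lean on these libraries where they do the work, as an engineer would, in place of code of your own. Each camera call takes 0.05 s, during which the arm holds its last target. There are 200 camera calls.

## Task

The aluminium fixture plate on the grey setup stand has to be set out for measuring. First swing the gauge's red-tipped pointer round by its black knob until it points square across the plate's path (at right angles to the slide, tip toward the plate's line), then take the plate by its black handle and slide it outward, flat on the stand, until its front edge is level with the pointer's tip. Most of the plate then overhangs and would tip off, so finish still holding it by the handle, level and still, and leave everything else where it lies.

Things in the scene. Friction and masses are not known exactly. Their poses are not given: they have to be found in the camera images.
- stand: Setup stand, fixed: grey foot and two webs under a bright steel top, 100 (x) x 96 (y) x 55 mm high. Origin: centre of its underside; z up. Its own +x is the outward direction in which the plate slides; the outer edge of the top is at x = +50 mm. Two dark lips, 6 mm high, stand on the top at y = +-37 to +-44 mm and guide the plate's sides with 2 mm play each side. Top and lips are ground and waxed: the plate slides on them easily (friction about 0.2)
- plate: Loose aluminium fixture plate, 160 (x) x 70 (y) x 10 mm, about 0.5 to 0.8 kg in all, lying on the stand's top with its own x along the stand's x. Origin: centre of its underside. A steel insert 28 x 50 x 28 mm is bolted on top, centred at x = +35 mm (fixed to the plate). The black bridge handle is at the rear, x = -62 mm. The centre of mass is about 7 to 12 mm ahead of the origin (toward +x); when it lies beyond the stand's outer edge, the plate tips unless held
- plate_handle (a point): Centre of the plate's handle bar, 38 mm above the plate's underside: a black bar 64 mm long (along plate y), 14 mm thick (along plate x), 12 mm high, on two round posts near its ends, 22 mm free under the bar. It is pinched across its 14 mm thickness, from above
- plate_front (a point): Middle of the plate's front (outer) top edge: x = +80 mm, 10 mm above the plate's underside
- gauge: Gauge stand, fixed: round dark foot of 48 mm diameter and a 16 mm post, 55 mm high, beside the path of the plate (on the stand's +y side) and farther out than the stand. Origin: centre of its underside; its axes are parallel to the stand's. The post is 123 mm from the stand's x axis
- pointer (a joint): Swivel of the gauge's pointer about the vertical axis of the gauge's post, rad. 0: the pointer points along the stand's -x; pi/2 = 1.571: it points along the stand's -y, square across the plate's path, its tip 8 mm from the line of the plate's side. Grows counter-clockwise seen from above; range -0.3 to 2.3. A stiff swivel (friction about 0.06 N m) that stays where it is left
- pointer_tip (a point): Tip of the pointer's red end, 80 mm from the post's axis, 61 mm above the bench. The pointer is a flat aluminium bar 6 mm thick, its top 64 mm above the bench, and swings clear beside the plate
- pointer_knob (a point): On the axis of the pointer's upright round black knob (12 mm diameter, its top 100 mm above the bench, 36 mm above the bar), 45 mm from the post's axis. This point is 87 mm above the bench
- micrometer: Loose micrometer lying on the blue mat, 36 x 123 x 18 mm, to be left alone. Origin: centre of its underside
- screwdriver: Loose screwdriver with red handle, 182 mm long, on the blue mat, to be left alone. Origin: centre of its underside
- v_block: Loose steel V-block, 48 x 44 x 36 mm, to be left alone. Origin: centre of its underside

How it is judged:
By the outcome, as a careful person would: the job done as asked, in the order asked, and still so for the second after the job is handed in, while the arm keeps its last pose, push and grip.
It also fails if it takes over 40 s, if anything falls off the work surface, if the arm or the gripper's body presses on something with over 40 N, if the wrist force passes 120 N, or if a joint passes its speed limit or range.

## Working session

There is one attempt and no reset: what is moved stays moved. The work goes in short steps, Python scripts to look and compute and a tool call to move; the robot and the scene stay as the last step left them, time stands still between calls to the robot, and variables do not carry over. Pictures are saved under pics/ and viewed, about 8 in all and at most 12, crops included, and the job is handed in when it is done.

Besides the shell and the picture viewer there is one more tool, called after "Emit:" as a command line: name --argument value ..., lists and objects as JSON in quotes. drive_tool: Moves the arm, as the interface text tells. Its arguments: {"type":"object","properties":{"plan":{"type":"array"},"grip_force":{"type":"number"}},"required":["plan"]}

```bash
mkdir -p pics; cat > h.py <<'E'
import numpy as np, cv2
from scipy.spatial.transform import Rotation as Rn
from bench import robot
def cam(n):
    c=robot.read_camera(n); return c
E
python3 - <<'E'
from h import *
o=robot.get_obs(); print({k:np.round(v,3) for k,v in o.items()}, robot.pinch_z)
for n in ("top","side"):
    c=cam(n); cv2.imwrite(f"pics/{n}0.png",c["image"][:,:,::-1])
    np.savez(f"{n}.npz",**{k:np.array(v) for k,v in c.items()})
    print(n,c["mtx"],c["R"],c["t"])
    for k in ("stand","plate","plate_handle","gauge","pointer_tip","pointer_knob","pointer"):
        print(k,[(np.round(d["box"]),round(d["conf"],2)) for d in robot.spot_in(n,k)[:2]])
E
```

```text
{'time_s': np.float64(0.0), 'qpos': array([-1.337,  0.537, -0.004,  1.539,  0.003,  1.067, -0.071]), 'qd': array([-0.001, -0.   ,  0.002,  0.   ,  0.002,  0.   , -0.002]), 'tau': array([-1.0000e-03, -5.8341e+01,  1.0490e+00, -2.5910e+01,  1.2000e-02,
        1.0000e-02, -0.0000e+00]), 'tcp_pos': array([0.192, 0.62 , 0.23 ]), 'eef_rot': array([-4.690e-01, -3.106e+00,  3.000e-03]), 'contact_force': array([-1.299,  0.753,  1.39 ]), 'wrist_torque': array([-0.057,  0.021, -0.003]), 'finger_gap': np.float64(0.085)} 0.0187
top [[523.74703705   0.         317.82681415]
 [  0.         523.74703705 230.7599379 ]
 [  0.           0.           1.        ]] [[-0.02374906 -0.99959208 -0.01586395]
 [-0.98369473  0.02619515 -0.17792832]
 [ 0.17827129  0.01137966 -0.98391557]] [0.08645765 0.53816344 0.84859672]
stand [(array([305., 210., 374., 290.]), 0.67)]
plate [(array([297., 198., 377., 299.]), 0.81)]
plate_handle [(array([303., 201., 378., 299.]), 0.86)]
gauge [(array([226., 185., 267., 224.]), 0.82)]
pointer_tip [(array([226., 184., 264., 224.]), 0.64), (array([222., 187., 267., 226.]), 0.39)]

[... 175 characters left out ...]
    318.59057664]
 [  0.         479.04240987 235.41225898]
 [  0.           0.           1.        ]] [[ 0.96538876 -0.25994287 -0.02131299]
 [-0.18943449 -0.64266444 -0.74235907]
 [ 0.17927385  0.72070252 -0.66966317]] [-0.49056968  0.21828254  0.77630564]
stand [(array([252., 331., 291., 374.]), 0.18)]
plate [(array([279., 254., 326., 279.]), 0.85)]
plate_handle [(array([270., 249., 357., 281.]), 0.62), (array([253., 334., 292., 375.]), 0.47)]
gauge [(array([321., 207., 350., 226.]), 0.47), (array([220., 253., 275., 266.]), 0.26)]
pointer_tip []
pointer_knob [(array([324., 208., 326., 212.]), 0.37)]
pointer [(array([317., 207., 329., 219.]), 0.42), (array([272., 251., 332., 279.]), 0.37)]
```

```bash
python3 - <<'E'
import cv2
a=cv2.imread("pics/top0.png"); b=cv2.imread("pics/side0.png")
cv2.imwrite("pics/a.png",cv2.resize(a[150:310,200:410],None,fx=3.75,fy=3.75,interpolation=cv2.INTER_CUBIC))
E
```

```text
(no output)
```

View pics/a.png

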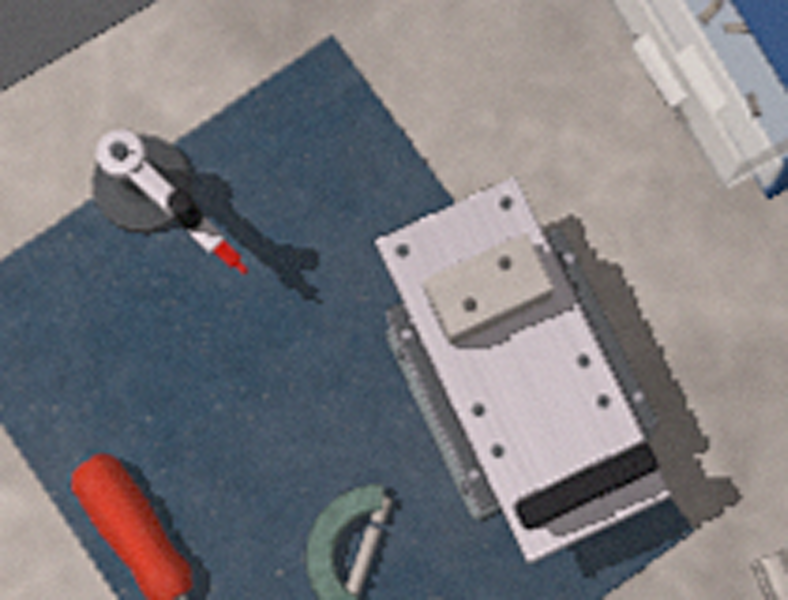

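View pics/side0.png

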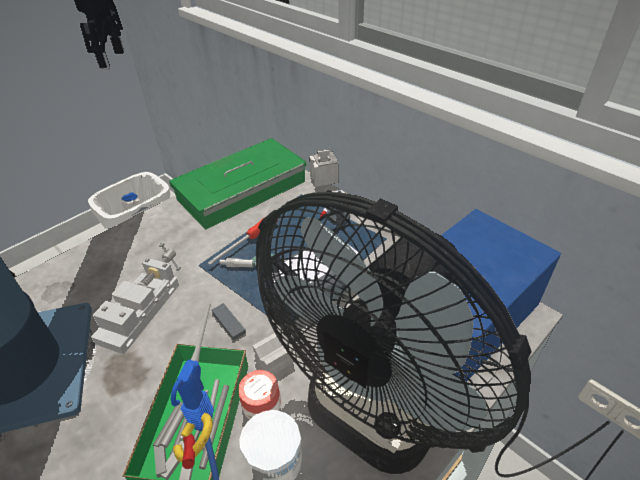

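The crop shows the plate with its front at the upper left, at about crop (377,240) and (515,178). The handle bar is near (587,486), the gauge hub at (120,150), the knob top at (186,203) and the red tip at (245,270). In the side view the fan hides the work.

```bash
cat >> h.py <<'E'
def ray(c,uv,z):
    "world point at height z seen at pixel uv"
    R,t=np.array(c["R"]),np.array(c["t"]); C=-R.T@t
    d=R.T@np.linalg.inv(c["mtx"])@np.array([uv[0],uv[1],1.])
    return C+d*(z-C[2])/d[2]
E
python3 - <<'E'
from h import *
c=np.load("top.npz")
P={}
for k,uv,z in [("fl",(377,240),.065),("fr",(515,178),.065),("rl",(532,561),.065),("rr",(672,492),.065),("h1",(518,515),.099),("h2",(655,457),.099),("hub",(120,150),.066),("knob",(186,200),.1),("tip",(245,270),.061),("lipl",(389,315),.061),("lip2",(482,518),.061)]:
    P[k]=ray(c,(uv[0]/3.75+200,uv[1]/3.75+150),z); print(k,P[k].round(4))
f=(P["fl"]+P["fr"])/2; r=(P["rl"]+P["rr"])/2; d=f-r
print("plate dir",np.degrees(np.arctan2(d[1],d[0])),np.linalg.norm(d),"width dir",np.degrees(np.arctan2(*(P["fl"]-P["fr"])[[1,0]])), np.linalg.norm(P["fl"]-P["fr"]))
print("front",f,"handle",(P["h1"]+P["h2"])/2)
e=P["tip"]-P["hub"];print("ptr",np.degrees(np.arctan2(e[1],e[0])),np.linalg.norm(e[:2]))
e=P["knob"]-P["hub"];print("knob",np.degrees(np.arctan2(e[1],e[0])),np.linalg.norm(e[:2]))
i=c["image"][:,:,::-1]; cv2.imwrite("pics/top_full.png",i)
E
```

```text
fl [0.5669 0.1013 0.065 ]
fr [0.5939 0.0382 0.065 ]
rl [0.4214 0.036  0.065 ]
rr [ 0.45   -0.0266  0.065 ]
h1 [0.4392 0.0423 0.099 ]
h2 [ 0.4622 -0.0165  0.099 ]
hub [0.6118 0.2177 0.066 ]
knob [0.5794 0.1826 0.1   ]
tip [0.5555 0.1615 0.061 ]
lipl [0.5331 0.0967 0.061 ]
lip2 [0.4409 0.0573 0.061 ]
plate dir 24.196711060465702 0.1586715236701527 width dir 113.1880827929095 0.06868195699581925
front [0.58039548 0.06972104 0.065     ] handle [0.45070461 0.01287628 0.099     ]
ptr -135.067786453954 0.07951248993309325
knob -132.7314631368766 0.047687589282171004
```

View pics/top0.png

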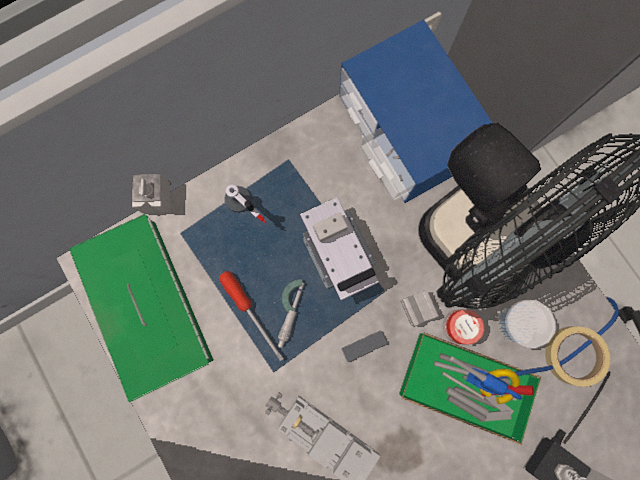

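```bash
cat >> h.py <<'E'
def go(target,yaw_jaw=None,o=None):
    "print scaled shift/turn in tool axes to world TCP target, jaw (tool y) at yaw_jaw deg mod 180, tool down"
    o=o or robot.get_obs(); R=Rn.from_rotvec(o["eef_rot"]); M=R.as_matrix()
    s=M.T@(np.array(target)-o["tcp_pos"])/.2; w=np.zeros(3)
    if yaw_jaw is not None:
        for a in (yaw_jaw,yaw_jaw+180):
            y=np.array([np.cos(np.radians(a)),np.sin(np.radians(a)),0]);z=np.array([0,0,-1.])
            T=np.c_[np.cross(y,z),y,z]; w=Rn.from_matrix(M.T@T).as_rotvec()/(np.pi/4)
            print("turn/unit",w.round(3),"q7",round(float(o["qpos"][6]),2))
    print("tcp",o["tcp_pos"].round(4),"shift",s.round(4))
E
python3 - <<'E'
from h import *
o=robot.get_obs(); print(Rn.from_rotvec(o["eef_rot"]).as_matrix().round(3))
go([.5794,.183,.25],23.6,o)
c=cam("top")
for n,uv in (("knob corner greenbox",(147,216)),("steel",(147,190))): print(n,ray(c,uv,.07))
E
```

```text
[[-0.955  0.295  0.   ]
 [ 0.295  0.955 -0.   ]
 [-0.    -0.    -1.   ]]
turn/unit [0.    0.    1.094] q7 -0.07
turn/unit [-0.     0.    -2.906] q7 -0.07
tcp [0.192  0.621  0.2313] shift [-2.4974 -1.5201 -0.0933]
knob corner greenbox [0.56939202 0.36073482 0.07      ]
steel [0.61475341 0.36230154 0.07      ]
```

Emit:
drive_tool --plan '[{"x":-0.2,"y":-0.12,"z":0,"wx":0,"wy":0,"wz":0,"grip":1},{"x":-0.4,"y":-0.24,"z":0,"wx":0,"wy":0,"wz":0,"grip":1},{"x":-0.6,"y":-0.36,"z":0,"wx":0,"wy":0,"wz":0,"grip":1},{"x":-0.8,"y":-0.48,"z":0,"wx":0,"wy":0,"wz":0,"grip":1},{"x":-1,"y":-0.6,"z":0,"wx":0,"wy":0,"wz":0,"grip":1},{"x":-1,"y":-0.7,"z":0,"wx":0,"wy":0,"wz":0,"grip":1},{"x":-1,"y":-0.8,"z":0,"wx":0,"wy":0,"wz":0,"grip":0.8},{"x":-1,"y":-0.8,"z":0,"wx":0,"wy":0,"wz":0,"grip":0.6},{"x":-1,"y":-0.8,"z":0,"wx":0,"wy":0,"wz":0,"grip":0.6},{"x":-1,"y":-0.8,"z":0,"wx":0,"wy":0,"wz":0,"grip":0.6}]'

```text
time_s: 1.85
tcp_pos: [0.3358, 0.4104, 0.2315]
eef_rot: [0.467, 3.106, 0.002]
contact_force: [-0.0, 0.5, -1.2]
finger_gap: 0.0512
```

Emit:
drive_tool --plan '[{"x":-0.2,"y":-0.1,"z":0,"wx":0,"wy":0,"wz":0,"grip":0.6},{"x":-0.4,"y":-0.2,"z":0,"wx":0,"wy":0,"wz":0.1,"grip":0.6},{"x":-0.6,"y":-0.3,"z":0,"wx":0,"wy":0,"wz":0.2,"grip":0.6},{"x":-0.8,"y":-0.4,"z":0,"wx":0,"wy":0,"wz":0.35,"grip":0.6},{"x":-1,"y":-0.5,"z":0,"wx":0,"wy":0,"wz":0.5,"grip":0.6},{"x":-1,"y":-0.6,"z":0,"wx":0,"wy":0,"wz":0.65,"grip":0.6},{"x":-1,"y":-0.6,"z":0,"wx":0,"wy":0,"wz":0.8,"grip":0.6},{"x":-1,"y":-0.6,"z":0,"wx":0,"wy":0,"wz":0.95,"grip":0.6},{"x":-1,"y":-0.6,"z":0,"wx":0,"wy":0,"wz":1,"grip":0.6},{"x":-1,"y":-0.6,"z":0,"wx":0,"wy":0,"wz":1,"grip":0.6}]'

```text
time_s: 2.85
tcp_pos: [0.4918, 0.2364, 0.2312]
eef_rot: [1.62, 2.691, 0.0]
contact_force: [-0.4, 0.3, 0.8]
finger_gap: 0.0516
```

```bash
python3 - <<'E'
from h import *
o=robot.get_obs(); print(o["time_s"],o["qpos"].round(2),o["finger_gap"],o["contact_force"])
go([.5794,.183,.25],23.6,o)
c=cam("wrist"); cv2.imwrite("pics/w1.png",c["image"][:,:,::-1]); print(c["mtx"],c["hand_eye"])
for k in ("pointer_knob","pointer_tip","gauge","plate_handle"):print(k,[(np.round(d["box"]),round(d["conf"],2)) for d in robot.spot_in("wrist",k)[:2]])
E
```

```text
2.85 [-0.76  0.37  0.3   1.83 -0.13  0.96  0.07] 0.051572385041902494 [-0.42823614  0.33746483  0.80931681]
turn/unit [0.    0.    0.095] q7 0.07
turn/unit [-0.000e+00  1.000e-03 -3.905e+00] q7 0.07
tcp [0.4918 0.2364 0.2312] shift [-0.4411  0.2624 -0.0937]
[[351.19109757   0.         317.6128384 ]
 [  0.         351.19109757 240.15774018]
 [  0.           0.           1.        ]] [[-1.00574468e-03 -9.59381636e-01 -2.82109667e-01  7.16725643e-02]
 [ 9.99999443e-01 -8.74436512e-04 -5.91350826e-04 -2.54147937e-04]
 [ 3.20644130e-04 -2.82110104e-01  9.59381981e-01 -1.43739107e-01]
 [ 0.00000000e+00  0.00000000e+00  0.00000000e+00  1.00000000e+00]]
pointer_knob [(array([339., 278., 435., 323.]), 0.95)]
pointer_tip [(array([337., 283., 430., 322.]), 0.58)]
gauge [(array([343., 251., 434., 326.]), 0.69), (array([165., 359., 325., 435.]), 0.6)]
plate_handle [(array([169., 358., 325., 438.]), 0.67)]
```

View pics/w1.png

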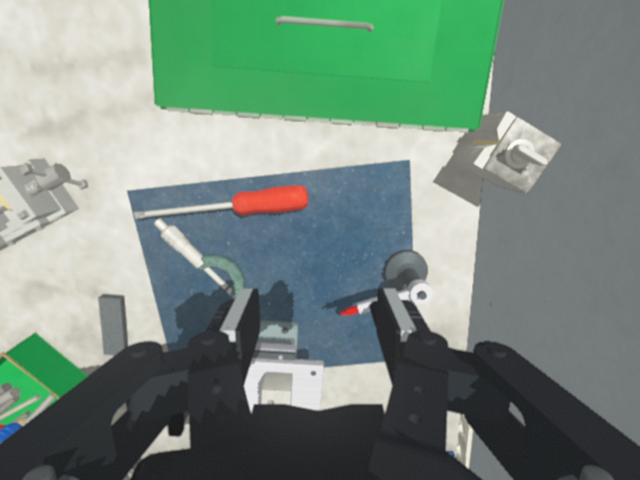

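Wrist view: hub at (421,294), red tip at about (340,313). A finger hides the knob, and a wall edge lies near column 470.

```bash
cat >> h.py <<'E'
def wcam(o,c):
    "wrist camera as world camera dict"
    T=np.eye(4);T[:3,:3]=Rn.from_rotvec(o["eef_rot"]).as_matrix();T[:3,3]=o["tcp_pos"]
    W=np.linalg.inv(T@np.array(c["hand_eye"])); return dict(mtx=c["mtx"],R=W[:3,:3],t=W[:3,3],image=c["image"])
E
python3 - <<'E'
from h import *
o=robot.get_obs();w=wcam(o,cam("wrist"))
hub=ray(w,(421,294),.066);tip=ray(w,(340,313),.061);print(hub,tip,ray(w,(470,290),0.0),ray(w,(477,240),0))
e=tip-hub;print(np.degrees(np.arctan2(e[1],e[0])),np.hypot(*e[:2]), "knob",hub+e/np.hypot(*e[:2])*.045)
E
```

```text
[0.61310377 0.2171567  0.066     ] [0.55564976 0.16089591 0.061     ] [0.69386184 0.23056121 0.        ] [0.66594638 0.28426099 0.        ]
-135.60119032804096 0.08041293032993936 knob [0.58095185 0.18567252 0.06320194]
```

Emit:
drive_tool --plan '[{"x":-0.2,"y":0.12,"z":0,"wx":0,"wy":0,"wz":0.05,"grip":0.6},{"x":-0.432,"y":0.273,"z":0,"wx":0,"wy":0,"wz":0.095,"grip":0.6},{"x":-0.432,"y":0.273,"z":0.1,"wx":0,"wy":0,"wz":0.095,"grip":0.6},{"x":-0.432,"y":0.273,"z":0.25,"wx":0,"wy":0,"wz":0.095,"grip":0.6},{"x":-0.432,"y":0.273,"z":0.4,"wx":0,"wy":0,"wz":0.095,"grip":0.6},{"x":-0.432,"y":0.273,"z":0.5,"wx":0,"wy":0,"wz":0.095,"grip":0.6},{"x":-0.432,"y":0.273,"z":0.6,"wx":0,"wy":0,"wz":0.095,"grip":0.6},{"x":-0.432,"y":0.273,"z":0.7,"wx":0,"wy":0,"wz":0.095,"grip":0.6},{"x":-0.432,"y":0.273,"z":0.79,"wx":0,"wy":0,"wz":0.095,"grip":0.6},{"x":-0.432,"y":0.273,"z":0.79,"wx":0,"wy":0,"wz":0.095,"grip":0.6}]'

```text
time_s: 4.15
tcp_pos: [0.5782, 0.184, 0.071]
eef_rot: [-1.719, -2.626, 0.006]
contact_force: [-0.2, 0.5, 0.2]
finger_gap: 0.0511
```

Emit:
drive_tool --plan '[{"x":0,"y":0,"z":0,"wx":0,"wy":0,"wz":0,"grip":0.4},{"x":0,"y":0,"z":0,"wx":0,"wy":0,"wz":0,"grip":0.3},{"x":0,"y":0,"z":0,"wx":0,"wy":0,"wz":0,"grip":0.2},{"x":0,"y":0,"z":0,"wx":0,"wy":0,"wz":0,"grip":0.1},{"x":0,"y":0,"z":0,"wx":0,"wy":0,"wz":0,"grip":0.05},{"x":0,"y":0,"z":0,"wx":0,"wy":0,"wz":0,"grip":0},{"x":0,"y":0,"z":0,"wx":0,"wy":0,"wz":0,"grip":0},{"x":0,"y":0,"z":0,"wx":0,"wy":0,"wz":0,"grip":0},{"x":0,"y":0,"z":0,"wx":0,"wy":0,"wz":0,"grip":0},{"x":0,"y":0,"z":0,"wx":0,"wy":0,"wz":0,"grip":0}]' --grip_force 20

```text
time_s: 5.15
tcp_pos: [0.5814, 0.1852, 0.0743]
eef_rot: [1.72, 2.627, 0.004]
contact_force: [2.2, 2.7, 5.7]
finger_gap: 0.0111
```

```bash
python3 - <<'E'
from h import *
o=robot.get_obs(); print(o["time_s"],o["tcp_pos"],o["finger_gap"],o["contact_force"])
M=Rn.from_rotvec(o["eef_rot"]).as_matrix();print(M.round(3))
hub=np.array([.6125,.2174]);
k0=o["tcp_pos"][:2]; e=k0-hub; print(np.hypot(*e),np.degrees(np.arctan2(*e[::-1])))
a0=-135.4
for a in np.linspace(a0,-66.4,8)[1:]:
    p=.045*np.array([np.cos(np.radians(a)),np.sin(np.radians(a))])-.045*np.array([np.cos(np.radians(a0)),np.sin(np.radians(a0))])
    print(round(a,1),(M[:2,:2].T@p/.2).round(3))
E
```

```text
5.15 [0.58140014 0.18519816 0.07433946] 0.011070211552950085 [2.15722134 2.67927928 5.74241958]
[[-0.4    0.917  0.003]
 [ 0.917  0.4    0.001]
 [ 0.     0.003 -1.   ]]
0.044767844918813506 -134.00267072218415
-125.5 [-0.035  0.017]
-115.7 [-0.066  0.04 ]
-105.8 [-0.093  0.067]
-96.0 [-0.115  0.099]
-86.1 [-0.131  0.134]
-76.3 [-0.141  0.172]
-66.4 [-0.144  0.21 ]
```

Emit:
drive_tool --plan '[{"x":-0.017,"y":0.008,"z":-0.015,"wx":0,"wy":0,"wz":0,"grip":0},{"x":-0.035,"y":0.017,"z":-0.015,"wx":0,"wy":0,"wz":0,"grip":0},{"x":-0.066,"y":0.04,"z":-0.015,"wx":0,"wy":0,"wz":0,"grip":0},{"x":-0.093,"y":0.067,"z":-0.015,"wx":0,"wy":0,"wz":0,"grip":0},{"x":-0.115,"y":0.099,"z":-0.015,"wx":0,"wy":0,"wz":0,"grip":0},{"x":-0.131,"y":0.134,"z":-0.015,"wx":0,"wy":0,"wz":0,"grip":0},{"x":-0.141,"y":0.172,"z":-0.015,"wx":0,"wy":0,"wz":0,"grip":0},{"x":-0.144,"y":0.21,"z":-0.015,"wx":0,"wy":0,"wz":0,"grip":0},{"x":-0.144,"y":0.21,"z":-0.015,"wx":0,"wy":0,"wz":0,"grip":0},{"x":-0.144,"y":0.21,"z":-0.015,"wx":0,"wy":0,"wz":0,"grip":0}]'

```text
time_s: 6.15
tcp_pos: [0.6299, 0.1685, 0.0749]
eef_rot: [1.725, 2.623, -0.011]
contact_force: [0.6, -7.7, -5.9]
finger_gap: 0.0109
```

```bash
python3 - <<'E'
from h import *
o=robot.get_obs(); print(o["time_s"],o["tcp_pos"],o["finger_gap"],o["contact_force"])
u=np.array([.9164,.4003]);print("u knob",o["tcp_pos"][:2]@u,"hub",np.array([.6125,.2174])@u)
c=cam("top");np.savez("top1.npz",**{k:np.array(v) for k,v in c.items()})
w=cam("wrist")
A=cv2.resize(c["image"][150:280,200:380],None,fx=4,fy=4,interpolation=cv2.INTER_CUBIC)
cv2.imwrite("pics/t2.png",A[:,:,::-1])
E
```

```text
6.15 [0.62993852 0.1684553  0.07494093] 0.010884233634943478 [ 0.64393297 -7.74693317 -5.9331074 ]
u knob 0.6447083131774733 hub 0.64832022
```

View pics/t2.png

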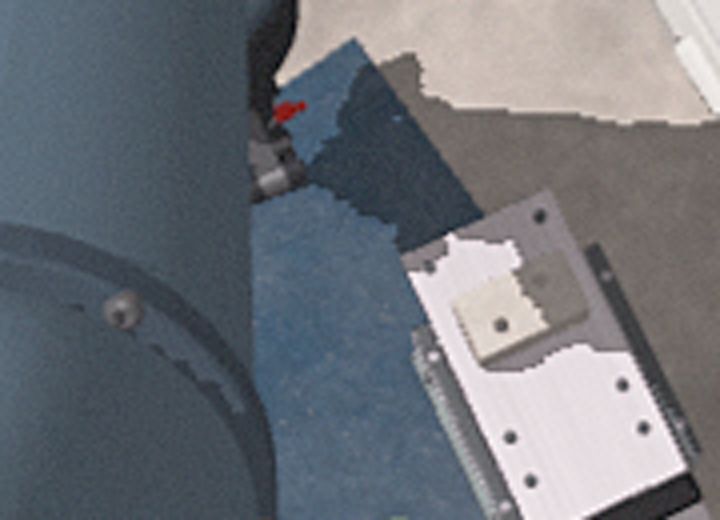

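The red tip is visible at crop (304,105), full-image pixel (276,176.2). The arm hides the hub.

```bash
python3 - <<'E'
from h import *
c=np.load("top1.npz"); t=ray(c,(304/4+200,105/4+150),.061)
for hub in ([.6118,.2177],[.6131,.2172]):
    e=t[:2]-hub; print(t,np.degrees(np.arctan2(*e[::-1])),np.hypot(*e))
E
```

```text
[0.63543793 0.14260972 0.061     ] -72.52633579567008 0.07872294407408012
[0.63543793 0.14260972 0.061     ] -73.3283496462207 0.07786329698740689
```

Emit:
drive_tool --plan '[{"x":0,"y":0.01,"z":0,"wx":0,"wy":0,"wz":0,"grip":0},{"x":0,"y":0.02,"z":0,"wx":0,"wy":0,"wz":0,"grip":0},{"x":0,"y":0.022,"z":0,"wx":0,"wy":0,"wz":0,"grip":0},{"x":0,"y":0.022,"z":0,"wx":0,"wy":0,"wz":0,"grip":0},{"x":0,"y":0.022,"z":0,"wx":0,"wy":0,"wz":0,"grip":0},{"x":0,"y":0.022,"z":0,"wx":0,"wy":0,"wz":0,"grip":0},{"x":0,"y":0.022,"z":0,"wx":0,"wy":0,"wz":0,"grip":0},{"x":0,"y":0.022,"z":0,"wx":0,"wy":0,"wz":0,"grip":0},{"x":0,"y":0.022,"z":0,"wx":0,"wy":0,"wz":0,"grip":0},{"x":0,"y":0.022,"z":0,"wx":0,"wy":0,"wz":0,"grip":0}]'

```text
time_s: 7.25
tcp_pos: [0.6333, 0.1693, 0.0749]
eef_rot: [1.725, 2.623, -0.014]
contact_force: [-1.9, -9.2, -4.5]
finger_gap: 0.0111
```

```bash
cat >> h.py <<'E'
def redtip(c,x0=200,x1=300,y0=150,y1=230):
    "red blob pixels -> centroid and the far end"
    h=cv2.cvtColor(c["image"],cv2.COLOR_RGB2HSV); m=((h[...,0]<8)|(h[...,0]>172))&(h[...,1]>150)&(h[...,2]>60)
    ys,xs=np.nonzero(m[y0:y1,x0:x1]); return np.c_[xs+x0,ys+y0]
E
python3 - <<'E'
from h import *
o=robot.get_obs(); print(o["time_s"],o["tcp_pos"],o["finger_gap"],o["contact_force"])
u=np.array([.9164,.4003]);print("u knob",o["tcp_pos"][:2]@u)
for n,c in (("now",cam("top")),("start",np.load("top.npz"))):
    p=redtip(c); P=np.array([ray(c,q,.061)[:2] for q in p]); hub=np.array([.6125,.2174]); e=P.mean(0)-hub
    print(n,len(p),P.mean(0),np.degrees(np.arctan2(*e[::-1])),np.hypot(*e), (P@u).max(), np.linalg.norm(P-hub,axis=1).max())
E
```

```text
7.25 [0.6332568  0.16930297 0.0748839 ] 0.011061977780716919 [-1.89530833 -9.2297862  -4.51272692]
u knob 0.6480885131786122
now 18 [0.63903645 0.15208307] -67.88945981908883 0.07050166750516071 0.6491315006845346 0.07699714010122762
start 34 [0.56261962 0.16915226] -135.95319166328673 0.06939666405382537 0.590977277115403 0.07944119341094416
```

Emit:
drive_tool --plan '[{"x":0,"y":0.022,"z":0,"wx":0,"wy":0,"wz":0,"grip":0.2},{"x":0,"y":0,"z":0,"wx":0,"wy":0,"wz":0,"grip":0.35},{"x":0,"y":0,"z":0,"wx":0,"wy":0,"wz":0,"grip":0.5},{"x":0,"y":0,"z":0,"wx":0,"wy":0,"wz":0,"grip":0.6},{"x":0,"y":0,"z":-0.1,"wx":0,"wy":0,"wz":0,"grip":0.6},{"x":0,"y":0,"z":-0.3,"wx":0,"wy":0,"wz":0,"grip":0.6},{"x":0,"y":0,"z":-0.5,"wx":0,"wy":0,"wz":0,"grip":0.6},{"x":0,"y":0,"z":-0.7,"wx":0,"wy":0,"wz":0,"grip":0.6},{"x":-0.1,"y":-0.15,"z":-0.9,"wx":0,"wy":0,"wz":0,"grip":0.6},{"x":-0.2,"y":-0.35,"z":-0.92,"wx":0,"wy":0,"wz":0,"grip":0.6}]'

```text
time_s: 8.3
tcp_pos: [0.5892, 0.1137, 0.2653]
eef_rot: [1.713, 2.626, 0.012]
contact_force: [0.7, -0.9, 1.1]
finger_gap: 0.0513
```

Emit:
drive_tool --plan '[{"x":-0.1,"y":-0.2,"z":0,"wx":0,"wy":0,"wz":0,"grip":0.6},{"x":-0.2,"y":-0.4,"z":0,"wx":0,"wy":0,"wz":0,"grip":0.6},{"x":-0.2,"y":-0.6,"z":0,"wx":0,"wy":0,"wz":0,"grip":0.6},{"x":-0.2,"y":-0.64,"z":0,"wx":0,"wy":0,"wz":0,"grip":0.6},{"x":-0.2,"y":-0.64,"z":0,"wx":0,"wy":0,"wz":0,"grip":0.6},{"x":-0.2,"y":-0.64,"z":0,"wx":0,"wy":0,"wz":0,"grip":0.6},{"x":-0.2,"y":-0.64,"z":0,"wx":0,"wy":0,"wz":0,"grip":0.6},{"x":-0.2,"y":-0.64,"z":0,"wx":0,"wy":0,"wz":0,"grip":0.6},{"x":-0.2,"y":-0.64,"z":0,"wx":0,"wy":0,"wz":0,"grip":0.6},{"x":-0.2,"y":-0.64,"z":0,"wx":0,"wy":0,"wz":0,"grip":0.6}]'

```text
time_s: 9.3
tcp_pos: [0.4848, 0.0243, 0.2602]
eef_rot: [1.721, 2.628, -0.001]
contact_force: [0.3, -0.1, 0.9]
finger_gap: 0.0512
```

```bash
python3 - <<'E'
from h import *
o=robot.get_obs(); print(o["time_s"],o["tcp_pos"],o["eef_rot"],o["finger_gap"],o["contact_force"])
c=cam("wrist"); cv2.imwrite("pics/w3.png",c["image"][:,:,::-1]); np.savez("w3.npz",**wcam(o,c))
t=cam("top"); cv2.imwrite("pics/t3.png",cv2.resize(t["image"],None,fx=1,fy=1)[:,:,::-1]); np.savez("top3.npz",**{k:np.array(v) for k,v in t.items()})
E
```

```text
9.3 [0.48479262 0.02428944 0.26015202] [ 1.72098584e+00  2.62826073e+00 -5.12827752e-04] 0.051229028566025354 [ 0.26973864 -0.06370771  0.93773995]
```

View pics/w3.png

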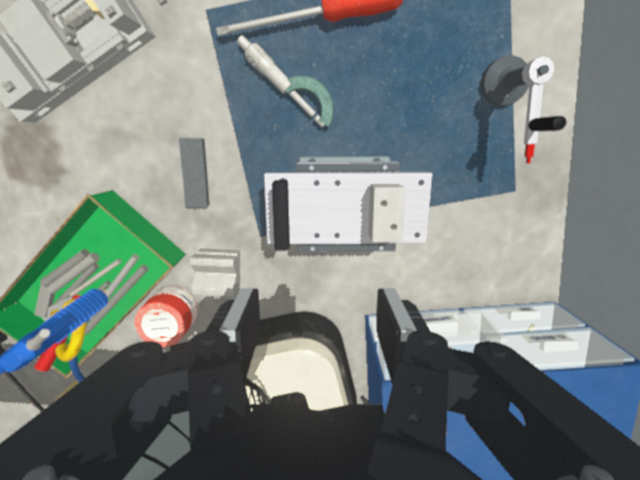

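The wrist view shows it all: plate corners near (265,173), (432,172), (427,243) and (265,243), handle bar x 273–289, hub (541,70), tip (529,163). I'll enlarge it to read those more exactly.

```bash
python3 - <<'E'
import cv2
a=cv2.imread("pics/w3.png"); cv2.imwrite("pics/w3z.png",cv2.resize(a[40:260,255:565],None,fx=2.5,fy=2.5,interpolation=cv2.INTER_CUBIC))
E
```

```text
(no output)
```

View pics/w3z.png

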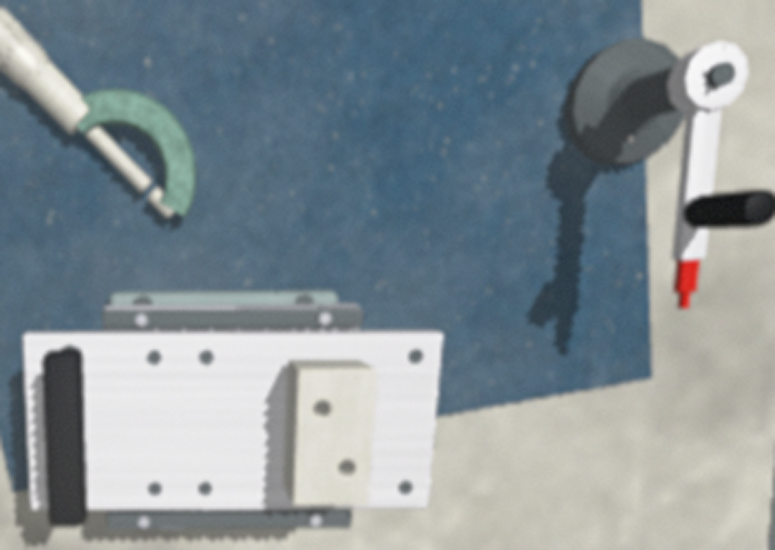

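```bash
python3 - <<'E'
from h import *
w=np.load("w3.npz"); P={}
for k,uv,z in [("FL",(442,332),.065),("FR",(429,508),.065),("RL",(23,332),.065),("RR",(33,510),.065),("lip1",(105,315),.061),("lip2",(360,315),.061),("hub",(717,75),.068),("b1",(706,110),.064),("b2",(694,258),.064),("tip",(685,308),.063),("ht",(62,350),.099),("hb",(68,524),.099)]:
    P[k]=ray(w,(uv[0]/2.5+255,uv[1]/2.5+40),z)[:2]
ang=lambda a,b:np.degrees(np.arctan2(*(b-a)[::-1]))
print("dirs",ang(P["RL"],P["FL"]),ang(P["RR"],P["FR"]),ang(P["FR"],P["FL"])-90,"lip",ang(P["lip1"],P["lip2"]),"len",np.linalg.norm(P["FL"]-P["RL"]),np.linalg.norm(P["FL"]-P["FR"]))
f=(P["FL"]+P["FR"])/2;r=(P["RL"]+P["RR"])/2
print("front",f,"rear",r,"dir",ang(r,f)); print("handle",(P["ht"]+P["hb"])/2, "from plate",r+(f-r)*18/160)
print("hub",P["hub"],"tip",P["tip"],ang(P["hub"],P["tip"]),"bar",ang(P["b1"],P["b2"]),np.linalg.norm(P["hub"]-P["tip"]))
u=np.array([np.cos(np.radians(23.6)),np.sin(np.radians(23.6))]); n=np.array([-u[1],u[0]])
for k in P: print(k,P[k].round(4),round(P[k]@u,4),round(P[k]@n,4))
# top image
t=np.load("top3.npz");p=redtip(t);Q=np.array([ray(t,q,.061)[:2] for q in p]);e=Q.mean(0)-P["hub"]
print("top tip",len(p),Q.mean(0),ang(P["hub"],Q.mean(0)),(Q@u).mean())
cv2.imwrite("pics/t3z.png",cv2.resize(t["image"][160:240,210:290],None,fx=6,fy=6,interpolation=cv2.INTER_CUBIC)[:,:,::-1])
E
```

```text
dirs 23.511547292115225 23.8201018188053 24.47863863226543 lip 23.511007116163036 len 0.15956050347137707 0.07004799962102766
front [0.58306532 0.07117347] rear [0.43683466 0.00708641] dir 23.665918963376043
handle [0.45283598 0.01527368] from plate [0.45328561 0.01429621]
hub [0.6127876  0.21910062] tip [0.6495492  0.14789107] -62.695163100059844 bar -61.42288603461552 0.08013872328240045
FL [0.5686 0.103 ] 0.5623 -0.1332
FR [0.5976 0.0393] 0.5633 -0.2032
RL [0.4222 0.0394] 0.4027 -0.1329
RR [ 0.4514 -0.0252] 0.4036 -0.2038
lip1 [0.4484 0.0573] 0.4338 -0.1269
lip2 [0.538  0.0963] 0.5315 -0.1271
hub [0.6128 0.2191] 0.6493 -0.0446
b1 [0.6175 0.2094] 0.6497 -0.0553
b2 [0.6419 0.1646] 0.6541 -0.1062
tip [0.6495 0.1479] 0.6544 -0.1245
ht [0.4401 0.0441] 0.421 -0.1358
hb [ 0.4655 -0.0136] 0.4212 -0.1988
top tip 30 [0.64331953 0.15637608] -64.04493396212496 0.6521190514402859
```

The pointer sits about 3–4° past square, because I nudged it while opening the gripper. I'll go back, close with the tool centred on the square position, then release without moving.

Emit:
drive_tool --plan '[{"x":0.1,"y":0.22,"z":0,"wx":0,"wy":0,"wz":0,"grip":0.6},{"x":0.2,"y":0.44,"z":0,"wx":0,"wy":0,"wz":0,"grip":0.6},{"x":0.3,"y":0.66,"z":0,"wx":0,"wy":0,"wz":0,"grip":0.6},{"x":0.4,"y":0.85,"z":0,"wx":0,"wy":0,"wz":0,"grip":0.6},{"x":0.409,"y":0.974,"z":0.05,"wx":0,"wy":0,"wz":0,"grip":0.6},{"x":0.409,"y":0.974,"z":0.2,"wx":0,"wy":0,"wz":0,"grip":0.6},{"x":0.409,"y":0.974,"z":0.4,"wx":0,"wy":0,"wz":0,"grip":0.6},{"x":0.409,"y":0.974,"z":0.55,"wx":0,"wy":0,"wz":0,"grip":0.6},{"x":0.409,"y":0.974,"z":0.6,"wx":0,"wy":0,"wz":0,"grip":0.6},{"x":0.409,"y":0.974,"z":0.6,"wx":0,"wy":0,"wz":0,"grip":0.6}]'

```text
time_s: 10.4
tcp_pos: [0.6296, 0.1767, 0.1391]
eef_rot: [-1.72, -2.627, 0.004]
contact_force: [-0.2, -0.8, -0.0]
finger_gap: 0.0512
```

```bash
python3 - <<'E'
from h import *
o=robot.get_obs();print(o["time_s"],o["finger_gap"]); go([.6306,.1772,.073],23.6,o)
E
```

```text
10.4 0.05116614708261486
turn/unit [-0.004 -0.    -0.001] q7 0.24
turn/unit [-0.     0.006  3.999] q7 0.24
tcp [0.6296 0.1767 0.1391] shift [1.000e-04 6.500e-03 3.303e-01]
```

Emit:
drive_tool --plan '[{"x":0,"y":0.004,"z":0.15,"wx":0,"wy":0,"wz":0,"grip":0.6},{"x":0,"y":0.004,"z":0.25,"wx":0,"wy":0,"wz":0,"grip":0.6},{"x":0,"y":0.004,"z":0.32,"wx":0,"wy":0,"wz":0,"grip":0.6},{"x":0,"y":0.004,"z":0.32,"wx":0,"wy":0,"wz":0,"grip":0.5},{"x":0,"y":0.004,"z":0.32,"wx":0,"wy":0,"wz":0,"grip":0.3},{"x":0,"y":0.004,"z":0.32,"wx":0,"wy":0,"wz":0,"grip":0.2},{"x":0,"y":0.004,"z":0.32,"wx":0,"wy":0,"wz":0,"grip":0.1},{"x":0,"y":0.004,"z":0.32,"wx":0,"wy":0,"wz":0,"grip":0.05},{"x":0,"y":0.004,"z":0.32,"wx":0,"wy":0,"wz":0,"grip":0},{"x":0,"y":0.004,"z":0.32,"wx":0,"wy":0,"wz":0,"grip":0}]'

```text
time_s: 11.4
tcp_pos: [0.6325, 0.1775, 0.0778]
eef_rot: [1.721, 2.626, 0.003]
contact_force: [-0.0, -0.1, 6.7]
finger_gap: 0.0111
```

Emit:
drive_tool --plan '[{"x":0,"y":0,"z":0,"wx":0,"wy":0,"wz":0,"grip":0},{"x":0,"y":0,"z":0,"wx":0,"wy":0,"wz":0,"grip":0},{"x":0,"y":0,"z":0,"wx":0,"wy":0,"wz":0,"grip":0},{"x":0,"y":0,"z":0,"wx":0,"wy":0,"wz":0,"grip":0},{"x":0,"y":0,"z":0,"wx":0,"wy":0,"wz":0,"grip":0},{"x":0,"y":0,"z":0,"wx":0,"wy":0,"wz":0,"grip":0},{"x":0,"y":0,"z":0,"wx":0,"wy":0,"wz":0,"grip":0},{"x":0,"y":0,"z":0,"wx":0,"wy":0,"wz":0,"grip":0},{"x":0,"y":0,"z":0,"wx":0,"wy":0,"wz":0,"grip":0},{"x":0,"y":0,"z":0,"wx":0,"wy":0,"wz":0,"grip":0}]'

```text
time_s: 12.4
tcp_pos: [0.6325, 0.1775, 0.0779]
eef_rot: [1.721, 2.626, 0.003]
contact_force: [-0.5, -0.3, 7.2]
finger_gap: 0.011
```

```bash
python3 - <<'E'
from h import *
o=robot.get_obs();print(o["time_s"],o["finger_gap"],o["tcp_pos"],o["tcp_pos"][:2]@[.9164,.4003],o["contact_force"])
t=cam("top");p=redtip(t);Q=np.array([ray(t,q,.061)[:2] for q in p]);e=Q.mean(0)-[.6125,.2184];print(np.degrees(np.arctan2(e[1],e[0])),len(p))
E
```

```text
12.4 0.010970787497889491 [0.63250421 0.17746698 0.07785119] 0.650666891280805 [-0.4724904  -0.33482706  7.18428437]
-65.1264982267119 23
```

Emit:
drive_tool --plan '[{"x":0,"y":-0.005,"z":0,"wx":0,"wy":0,"wz":0,"grip":0},{"x":0,"y":-0.01,"z":0,"wx":0,"wy":0,"wz":0,"grip":0},{"x":0,"y":-0.01,"z":0,"wx":0,"wy":0,"wz":0,"grip":0},{"x":0,"y":-0.01,"z":0,"wx":0,"wy":0,"wz":0,"grip":0},{"x":0,"y":-0.01,"z":0,"wx":0,"wy":0,"wz":0,"grip":0},{"x":0,"y":-0.01,"z":0,"wx":0,"wy":0,"wz":0,"grip":0.2},{"x":0,"y":-0.01,"z":0,"wx":0,"wy":0,"wz":0,"grip":0.4},{"x":0,"y":-0.01,"z":0,"wx":0,"wy":0,"wz":0,"grip":0.6},{"x":0,"y":-0.01,"z":0,"wx":0,"wy":0,"wz":0,"grip":0.6},{"x":0,"y":-0.01,"z":-0.05,"wx":0,"wy":0,"wz":0,"grip":0.6}]'

```text
time_s: 13.45
tcp_pos: [0.6279, 0.1762, 0.0851]
eef_rot: [-1.72, -2.626, 0.004]
contact_force: [-0.5, 0.3, 0.5]
finger_gap: 0.0511
```

Emit:
drive_tool --plan '[{"x":0,"y":0,"z":-0.2,"wx":0,"wy":0,"wz":0,"grip":0.6},{"x":0,"y":0,"z":-0.4,"wx":0,"wy":0,"wz":0,"grip":0.6},{"x":0,"y":0,"z":-0.6,"wx":0,"wy":0,"wz":0,"grip":0.6},{"x":-0.05,"y":-0.15,"z":-0.8,"wx":0,"wy":0,"wz":0,"grip":0.6},{"x":-0.15,"y":-0.4,"z":-0.88,"wx":0,"wy":0,"wz":0,"grip":0.6},{"x":-0.3,"y":-0.6,"z":-0.88,"wx":0,"wy":0,"wz":0,"grip":0.6},{"x":-0.41,"y":-0.8,"z":-0.88,"wx":0,"wy":0,"wz":0,"grip":0.6},{"x":-0.41,"y":-0.97,"z":-0.88,"wx":0,"wy":0,"wz":0,"grip":0.6},{"x":-0.41,"y":-0.97,"z":-0.88,"wx":0,"wy":0,"wz":0,"grip":0.6},{"x":-0.41,"y":-0.97,"z":-0.88,"wx":0,"wy":0,"wz":0,"grip":0.6}]'

```text
time_s: 14.45
tcp_pos: [0.4843, 0.0239, 0.2632]
eef_rot: [1.722, 2.627, 0.003]
contact_force: [-0.3, 0.6, -0.3]
finger_gap: 0.0511
```

```bash
python3 - <<'E'
from h import *
o=robot.get_obs(); print(o["time_s"],o["tcp_pos"],o["eef_rot"],o["finger_gap"])
c=cam("wrist"); np.savez("w4.npz",**wcam(o,c))
cv2.imwrite("pics/w4z.png",cv2.resize(c["image"][50:200,420:580],None,fx=3.75,fy=3.75,interpolation=cv2.INTER_CUBIC)[:,:,::-1])
t=cam("top");p=redtip(t);Q=np.array([ray(t,q,.061)[:2] for q in p]);e=Q.mean(0)-[.6125,.2184];print(np.degrees(np.arctan2(e[1],e[0])),len(p))
np.savez("top4.npz",**{k:np.array(v) for k,v in t.items()})
E
```

```text
14.45 [0.48431353 0.02385873 0.26320189] [1.72185116 2.62699412 0.00279734] 0.05110174183805241
-66.54331074669584 32
```

View pics/w4z.png

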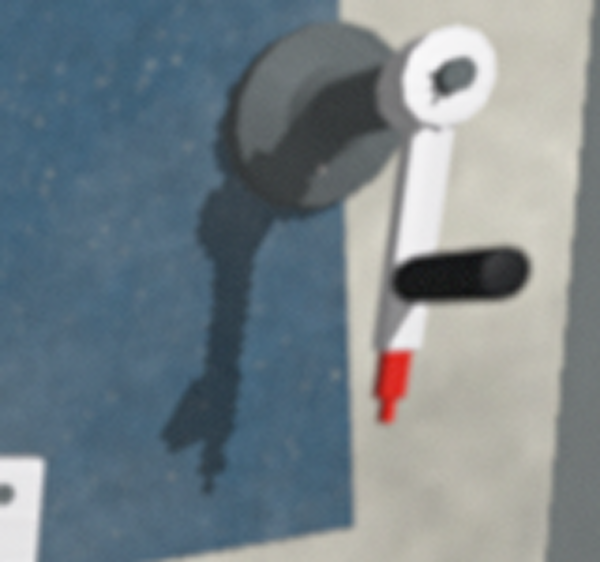

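```bash
python3 - <<'E'
from h import *
w=np.load("w4.npz"); u=np.array([np.cos(np.radians(23.6)),np.sin(np.radians(23.6))]); n=np.array([-u[1],u[0]])
P={}
for k,uv,z in [("hub",(449,77),.068),("b1",(431,150),.064),("b2",(404,340),.064),("rb1",(451,150),.064),("rb2",(421,340),.064),("tip",(386,420),.062),("tip64",(387,420),.064)]:
    P[k]=ray(w,(uv[0]/3.75+420,uv[1]/3.75+50),z)[:2]; print(k,P[k].round(4),(P[k]@u).round(4),(P[k]@n).round(4))
ang=lambda a,b:np.degrees(np.arctan2(*(b-a)[::-1]))
print("hub-tip",ang(P["hub"],P["tip"]),"bar",ang(P["b1"],P["b2"]),"right edge",ang(P["rb1"],P["rb2"]))
t=np.load("top4.npz");p=redtip(t);Q=np.array([ray(t,q,.061)[:2] for q in p]);print("top u tip",(Q@u).mean())
go([.453,.0148,.15],23.6)
E
```

```text
hub [0.613  0.2191] 0.6495 -0.0446
b1 [0.6199 0.2053] 0.6503 -0.0601
b2 [0.6383 0.1652] 0.6511 -0.1042
rb1 [0.6244 0.2072] 0.6551 -0.0601
rb2 [0.6423 0.1669] 0.6554 -0.1042
tip [0.6461 0.147 ] 0.6509 -0.124
tip64 [0.6452 0.1468] 0.65 -0.1238
hub-tip -65.37132233732036 bar -65.34824330646612 right edge -66.08064638034932
top u tip 0.6485340393601423
turn/unit [0.002 0.    0.   ] q7 0.37
turn/unit [-0.e+00  3.e-03 -4.e+00] q7 0.37
tcp [0.4853 0.0247 0.2628] shift [ 0.0192 -0.1688  0.564 ]
```

The pointer is now square to within about 1°: the wrist view gives −65.4 to −66.1°, the top view −66.5°, and the target is −66.4°. Next is the handle.

Emit:
drive_tool --plan '[{"x":0.019,"y":-0.169,"z":0.1,"wx":0,"wy":0,"wz":0,"grip":0.6},{"x":0.019,"y":-0.169,"z":0.3,"wx":0,"wy":0,"wz":0,"grip":0.6},{"x":0.019,"y":-0.169,"z":0.5,"wx":0,"wy":0,"wz":0,"grip":0.6},{"x":0.019,"y":-0.169,"z":0.6,"wx":0,"wy":0,"wz":0,"grip":0.6},{"x":0.019,"y":-0.169,"z":0.7,"wx":0,"wy":0,"wz":0,"grip":0.6},{"x":0.019,"y":-0.169,"z":0.8,"wx":0,"wy":0,"wz":0,"grip":0.6},{"x":0.019,"y":-0.169,"z":0.88,"wx":0,"wy":0,"wz":0,"grip":0.6},{"x":0.019,"y":-0.169,"z":0.93,"wx":0,"wy":0,"wz":0,"grip":0.6},{"x":0.019,"y":-0.169,"z":0.93,"wx":0,"wy":0,"wz":0,"grip":0.5},{"x":0.019,"y":-0.169,"z":0.93,"wx":0,"wy":0,"wz":0,"grip":0.4}]'

```text
time_s: 15.55
tcp_pos: [0.4524, 0.014, 0.0765]
eef_rot: [1.721, 2.628, 0.0]
contact_force: [0.2, 0.5, -0.0]
finger_gap: 0.0343
```

```bash
python3 - <<'E'
from h import *
o=robot.get_obs();print(o["time_s"],o["finger_gap"],o["contact_force"]); go([.453,.0148,.076],23.6,o)
E
```

```text
15.55 0.03429407493862333 [ 0.16146244  0.51525022 -0.0367887 ]
turn/unit [ 0.     0.    -0.001] q7 0.53
turn/unit [ 0.000e+00 -1.000e-03  3.999e+00] q7 0.53
tcp [0.4524 0.014  0.0765] shift [0.0024 0.0042 0.0025]
```

Close at 40 N first, then firmly.

Emit:
drive_tool --plan '[{"x":0,"y":0,"z":0,"wx":0,"wy":0,"wz":0,"grip":0.3},{"x":0,"y":0,"z":0,"wx":0,"wy":0,"wz":0,"grip":0.2},{"x":0,"y":0,"z":0,"wx":0,"wy":0,"wz":0,"grip":0.1},{"x":0,"y":0,"z":0,"wx":0,"wy":0,"wz":0,"grip":0.05},{"x":0,"y":0,"z":0,"wx":0,"wy":0,"wz":0,"grip":0},{"x":0,"y":0,"z":0,"wx":0,"wy":0,"wz":0,"grip":0},{"x":0,"y":0,"z":0,"wx":0,"wy":0,"wz":0,"grip":0},{"x":0,"y":0,"z":0,"wx":0,"wy":0,"wz":0,"grip":0},{"x":0,"y":0,"z":0,"wx":0,"wy":0,"wz":0,"grip":0},{"x":0,"y":0,"z":0,"wx":0,"wy":0,"wz":0,"grip":0}]' --grip_force 40

```text
time_s: 16.55
tcp_pos: [0.4524, 0.014, 0.0771]
eef_rot: [1.721, 2.627, 0.002]
contact_force: [-0.9, 0.8, 6.8]
finger_gap: 0.0132
```

Emit:
drive_tool --plan '[{"x":0,"y":0,"z":0,"wx":0,"wy":0,"wz":0,"grip":0},{"x":0,"y":0,"z":0,"wx":0,"wy":0,"wz":0,"grip":0},{"x":0,"y":0,"z":0,"wx":0,"wy":0,"wz":0,"grip":0},{"x":0,"y":0.01,"z":0,"wx":0,"wy":0,"wz":0,"grip":0},{"x":0,"y":0.03,"z":0,"wx":0,"wy":0,"wz":0,"grip":0},{"x":0,"y":0.06,"z":0,"wx":0,"wy":0,"wz":0,"grip":0},{"x":0,"y":0.09,"z":0,"wx":0,"wy":0,"wz":0,"grip":0},{"x":0,"y":0.1,"z":0,"wx":0,"wy":0,"wz":0,"grip":0},{"x":0,"y":0.1,"z":0,"wx":0,"wy":0,"wz":0,"grip":0},{"x":0,"y":0.1,"z":0,"wx":0,"wy":0,"wz":0,"grip":0}]' --grip_force 110

```text
time_s: 17.55
tcp_pos: [0.4709, 0.0216, 0.0773]
eef_rot: [1.721, 2.627, 0.002]
contact_force: [-1.3, -0.0, 9.1]
finger_gap: 0.0118
```

```bash
python3 - <<'E'
from h import *
o=robot.get_obs();print(o["time_s"],o["finger_gap"],o["contact_force"],o["wrist_torque"],o["tcp_pos"],o["tcp_pos"][:2]@[.9164,.4003],"z axis",Rn.from_rotvec(o["eef_rot"]).as_matrix()[:,2])
E
```

```text
17.55 0.011757667859955056 [-1.31866922 -0.03861668  9.14558047] [-0.12019798  0.27415143 -0.03580764] [0.4708971  0.0216408  0.07728481] 0.4401929154586722 z axis [ 1.64193891e-03  3.29264858e-04 -9.99998598e-01]
```

Emit:
drive_tool --plan '[{"x":0,"y":0.02,"z":0,"wx":0,"wy":0,"wz":0,"grip":0},{"x":0,"y":0.06,"z":0,"wx":0,"wy":0,"wz":0,"grip":0},{"x":0,"y":0.1,"z":0,"wx":0,"wy":0,"wz":0,"grip":0},{"x":0,"y":0.14,"z":0,"wx":0,"wy":0,"wz":0,"grip":0},{"x":0,"y":0.18,"z":0,"wx":0,"wy":0,"wz":0,"grip":0},{"x":0,"y":0.22,"z":0.001,"wx":0,"wy":0,"wz":0,"grip":0},{"x":0,"y":0.26,"z":0.002,"wx":0,"wy":0,"wz":0,"grip":0},{"x":0,"y":0.29,"z":0.002,"wx":0,"wy":0,"wz":0,"grip":0},{"x":0,"y":0.3,"z":0.002,"wx":0,"wy":0,"wz":0,"grip":0},{"x":0,"y":0.3,"z":0.002,"wx":0,"wy":0,"wz":0,"grip":0}]'

```text
time_s: 18.55
tcp_pos: [0.5262, 0.0455, 0.0773]
eef_rot: [1.721, 2.627, 0.002]
contact_force: [-1.3, -0.7, 12.0]
finger_gap: 0.0117
```

```bash
python3 - <<'E'
from h import *
o=robot.get_obs();print(o["time_s"],o["finger_gap"],o["contact_force"],o["wrist_torque"],o["tcp_pos"],o["tcp_pos"][:2]@[.9164,.4003],"z axis",Rn.from_rotvec(o["eef_rot"]).as_matrix()[:,2])
c=cam("wrist"); t=cam("top"); np.savez("w5.npz",**wcam(o,c)); np.savez("top5.npz",**{k:np.array(v) for k,v in t.items()})
a=cv2.resize(t["image"][160:280,220:360],None,fx=5,fy=5,interpolation=cv2.INTER_CUBIC)
cv2.imwrite("pics/t5.png",a[:,:,::-1]); cv2.imwrite("pics/w5.png",c["image"][:,:,::-1])
E
```

```text
18.55 0.011717573666055569 [-1.25625671 -0.72465942 11.95115149] [-0.16741874  0.42028005 -0.00780314] [0.52617549 0.04552045 0.07727785] 0.5004090568197953 z axis [ 1.86208898e-03  2.32067786e-04 -9.99998239e-01]
```

View pics/t5.png

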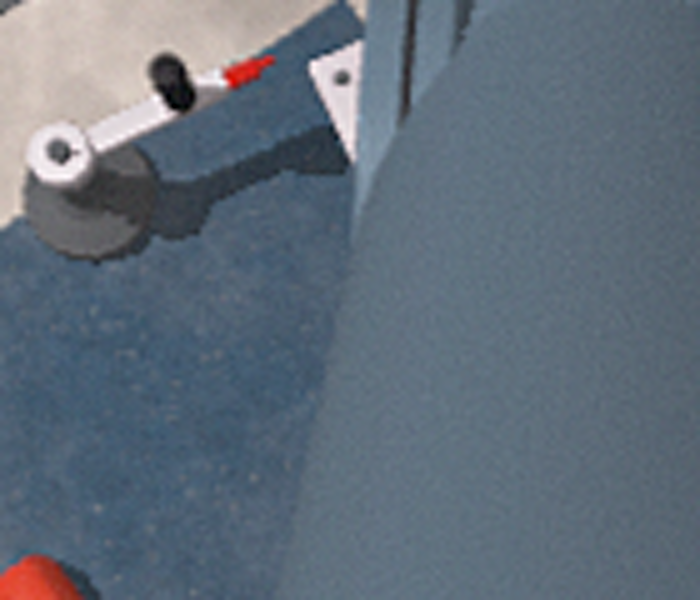

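View pics/w5.png

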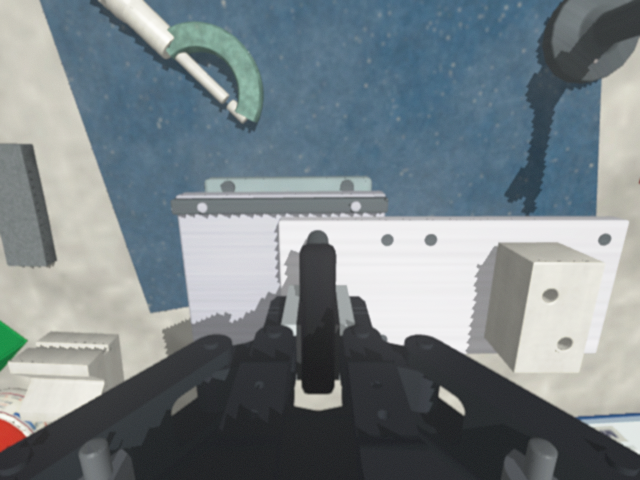

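Top view: tip at crop (274,61), plate front-left corner at (310,66), front edge running to (362,41). The wrist view shows the plate flat on the stand, with the handle between the pads and the front-left corner at (628,220).

```bash
python3 - <<'E'
from h import *
t=np.load("top5.npz");w=np.load("w5.npz");u=np.array([np.cos(np.radians(23.6)),np.sin(np.radians(23.6))]); n=np.array([-u[1],u[0]])
f=lambda c,uv,z:(lambda p:(round(p@u,4),round(p@n,4)))(ray(c,uv,z)[:2])
T=lambda x,y:(x/5+220,y/5+160)
print("tip",f(t,T(274,61),.062),"hub",f(t,T(60,153),.068),"FL",f(t,T(310,65),.065),"edge",f(t,T(361,42),.065))
print("wrist FL",f(w,(628,220),.065),"RL",f(w,(280,221),.065))
E
```

```text
tip (np.float64(0.6466), np.float64(-0.1248)) hub (np.float64(0.6461), np.float64(-0.0452)) FL (np.float64(0.639), np.float64(-0.1353)) edge (np.float64(0.639), np.float64(-0.1546))
wrist FL (np.float64(0.6416), np.float64(-0.134)) RL (np.float64(0.483), np.float64(-0.134))
```

Emit:
drive_tool --plan '[{"x":0,"y":0.01,"z":0,"wx":0,"wy":0,"wz":0,"grip":0},{"x":0,"y":0.02,"z":0,"wx":0,"wy":0,"wz":0,"grip":0},{"x":0,"y":0.03,"z":0,"wx":0,"wy":0,"wz":0,"grip":0},{"x":0,"y":0.038,"z":0,"wx":0,"wy":0,"wz":0,"grip":0},{"x":0,"y":0.038,"z":0,"wx":0,"wy":0,"wz":0,"grip":0},{"x":0,"y":0.038,"z":0,"wx":0,"wy":0,"wz":0,"grip":0},{"x":0,"y":0.038,"z":0,"wx":0,"wy":0,"wz":0,"grip":0},{"x":0,"y":0.038,"z":0,"wx":0,"wy":0,"wz":0,"grip":0},{"x":0,"y":0.038,"z":0,"wx":0,"wy":0,"wz":0,"grip":0},{"x":0,"y":0.038,"z":0,"wx":0,"wy":0,"wz":0,"grip":0}]'

```text
time_s: 19.65
tcp_pos: [0.5327, 0.0483, 0.0774]
eef_rot: [1.722, 2.627, 0.001]
contact_force: [-2.9, -1.6, 13.1]
finger_gap: 0.0118
```

```bash
python3 - <<'E'
from h import *
o=robot.get_obs();print(o["time_s"],o["finger_gap"],o["contact_force"],o["wrist_torque"],o["tcp_pos"],o["tcp_pos"][:2]@[.9164,.4003],"z axis",Rn.from_rotvec(o["eef_rot"]).as_matrix()[:,2])
t=cam("top"); np.savez("top6.npz",**{k:np.array(v) for k,v in t.items()})
c=cam("wrist")["image"]
a=cv2.resize(t["image"][155:205,220:310],None,fx=8,fy=8,interpolation=cv2.INTER_CUBIC)
cv2.imwrite("pics/t6.png",a[:,:,::-1])
E
```

```text
19.65 0.011822622059393335 [-2.88889257 -1.57275344 13.10031892] [-0.34511646  0.79114901 -0.0023113 ] [0.53267326 0.04828163 0.07736023] 0.5074689117328982 z axis [ 1.26349287e-03  1.15343283e-04 -9.99999195e-01]
```

View pics/t6.png

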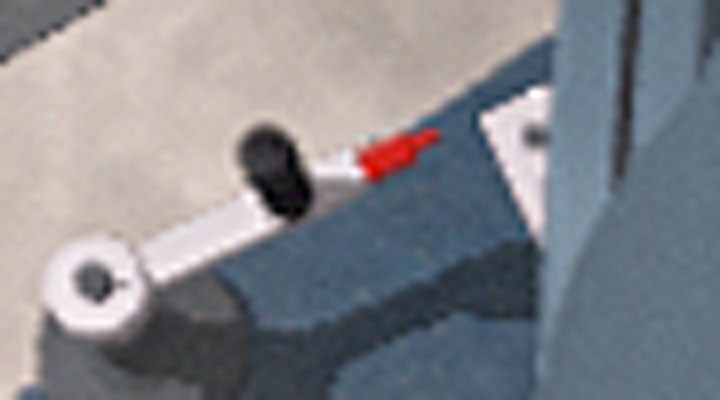

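The tip is at crop (439,135), the plate corner at (481,115), the front edge runs to (548,86) and the hub is at (97,287).

```bash
python3 - <<'E'
from h import *
t=np.load("top6.npz");u=np.array([np.cos(np.radians(23.6)),np.sin(np.radians(23.6))]); n=np.array([-u[1],u[0]])
f=lambda c,uv,z:(lambda p:(round(p@u,4),round(p@n,4)))(ray(c,uv,z)[:2])
T=lambda x,y:((x+.5)/8-.5+220,(y+.5)/8-.5+155)
print("tip",f(t,T(439,135),.062),"hub",f(t,T(97,287),.068),"FL",f(t,T(481,115),.065),"edge",f(t,T(548,86),.065))
E
```

```text
tip (np.float64(0.6481), np.float64(-0.1248)) hub (np.float64(0.6466), np.float64(-0.0448)) FL (np.float64(0.6474), np.float64(-0.1347)) edge (np.float64(0.6471), np.float64(-0.1504))
```

```bash
python3 - <<'E'
from h import *
o=robot.get_obs();print(o["time_s"],abs(o["qd"]).max(),o["contact_force"],o["finger_gap"],o["tcp_pos"])
print(robot.close_job())
E
```

```text
19.75 0.0005499515944415561 [-2.91550198 -1.17799991 13.11954308] 0.011752617948878153 [0.53266202 0.04824359 0.07735954]
the job is handed in; nothing more can be done
None
```

The pointer is square across the plate's path, and the plate is slid out to the pointer's tip. I handed the job in at 19.75 s with the gripper still holding the handle. No verdict was reported.

- **Pointer:** On the first try I left it 3–4° past square, because I nudged it while opening the gripper. I gripped the knob again and reset it. The last checks gave −65.4° to −66.1° from the wrist view and −66.5° from the top view, against a target of −66.4°. So it is square to within about 1°.
- **Plate:** I slid it about 87 mm, flat on the stand. The top view shows its front edge 0.7–1.0 mm short of the tip; the distance travelled says about 0.4 mm short. I left that as it was.
- **Hold:** The arm was still at hand-in, with joint speeds below 0.001 rad/s. The grip was set to 110 N, the tool was vertical to within 0.1° and it was pressing down with about 13 N. I judged the plate level from the tool; I took no separate picture of its tilt at the end.
- **Other things:** The arm did not go near the micrometer, screwdriver or V-block, and I saw none of them move in the pictures. I made no position check on them at the end.

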